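# Shut the air valve that was left open

### The arm

A 7-joint arm with a two-finger parallel gripper is mounted at the origin on a cart in front of the work surface, level with it; the furniture and walls round the work are solid. World frame = base frame: x ahead of the robot, y to its left, z up, the work surface at z = 0. Lengths are in m, angles in rad, forces in N, time in s.
With the tool pointing down it reaches from about 0.4 to 0.85 m from the base axis. Payload 10.4 kg.
Tool frame: the origin (TCP) lies on the centre line of the jaws, within the pads' length; the fingertips stand 11 mm ahead of it and the grasp point (between the pads) lies 8 mm behind it (manip.finger_overhang is the distance from the TCP to the fingertips, in m); z points along the fingers, y is the line along which they close (so a half turn about z gives the same grasp; the last joint's range is limited). The gripper opens to 85 mm and grips with 20 to 120 N. Pads are 22 mm wide; open, the fingers measure 114 mm over their backs; the gripper's body (76 mm by 85 mm) begins 54 mm behind the grasp point. The pads swing forward as they close: fully open they stand 13 mm farther back than shut.
Start: joints at [-1.178, 0.332, -0.065, 1.46, 0.022, 1.35, -0.088], TCP at [0.252, 0.572, 0.242] pointing down, gripper open.
Joint ranges: [-2.6, 2.6], [-0.5, 2.12], [-1.47, 1.34], [0.16, 2.42], [-1.27, 4.41], [0.06, 2.06], [-2.6, 2.6]. Speed limits (rad/s): [2.22, 2.22, 2.79, 2.79, 3.14, 3.14, 3.14].

### API

Orientations are given as a unit quaternion [x, y, z, w].
In Python, from workcell import manip, imaging, workorder gives the robot as it stands.
- The arm moves only by the tool jog_arm, never from a script. Its argument "deltas" is a list of rows, each an object with "gripper": the opening, from 0 (shut) to 1 (fully open); "offset": the shift along the tool's x, y, z in m, a list of three; "rotation": the turn, a rotation vector about the tool's x, y, z in degrees, a list of three. In form: [{"gripper": gripper, "offset": [tx, ty, tz], "rotation": [ax, ay, az]}, ...]. A call has 1 to 20 rows; each row shifts and turns the commanded pose from where the row before left it, along the tool's axes as they then stand; what a row does not reach is not made up. A row lasts 1/10 s, in which the tool goes at most 50 mm and 8.59 degrees, less where a joint would pass 70% of its speed; a pose out of reach is approached as far as the arm can. A call with a gripper value outside its range is refused whole. The fingers move at their own pace and stop on an object; "newtons" is the grip in N (left out, the last holds). Time passes only in rows, so rows that do not move let the fingers close. It gives the time, the measured TCP pose, the force, the opening and the grip force at its end, in the units of the state.
- manip.get_obs(): the state, without advancing time (a new reading comes with each control period).
- imaging.camera(name): name is "scene" or "top"; returns the picture (400x640x3 uint8, blue, green, red); there is no depth.
- imaging.camera_model(name): a dict with "camera_matrix" (3x3 intrinsics, pixels), "world_to_cam" (4x4, takes a point from world to camera coordinates). Camera axes: x right, y up, looking along -z (the intrinsics and any distortion apply to the point x, -y, -z); pixel columns grow to the right and rows downward; lengths in m; the calibration is good to about 2 mm. A picture is of the moment at which its call begins. camera_model takes no time and is no camera call.
- workorder.hand_in(): hands the job in; it is judged then, once.
The state is a dict: "clock": time; "joint_pos": joint angles; "joint_velocities": joint speeds; "tau": joint torques, N m; "position": TCP position; "ee_rot": TCP orientation; "ft_force": force on the tool from outside, world axes, zero at the start; "torque": the same for the moment, N m; "grip_width": opening from 0.0 (shut) to 1.0 (fully open); "grasp_force": force on a finger pad.
Only numpy, scipy, OpenCV 4.12 (cv2) and the standard library are available. Lean on these libraries where they do the work, as an engineer would, in place of code of your own. Each camera call takes 0.05 s, during which the arm holds its last target. There are 200 camera calls.

### The job

Before the airbrush hoses go on the air manifold, all four of its push-on/push-off valves must be shut, but one key has been left latched in (open). With a fingertip feel the four keys in turn from left (the gauge end) to right, so lightly that none of them latches or releases; then press the one that is already in fully home and let it go, so that it springs out and all four keys stand out. Only touch and press: do not grasp anything, and leave the things lying round the manifold where they are.

Things in the scene. Friction and masses are not known exactly. Their poses are not given: they have to be found in the camera images.
- manifold: air manifold on a fixed plywood board 150 x 370 x 12 mm. Origin on the bench under its centre; y runs along the row of keys to the left end (round gauge), x to the back (brass hose couplings), z up. Four identical black valve blocks (60 x 46 mm, tops 70 mm above the bench), one key each, stand at y = 75, 25, -25, -75 mm, x = 0. Nothing within 0.2 m of the keys is higher than they are.
- key_a_top (a point): centre of the flat top (34 mm along the manifold's x, 27 mm along y) of one grey push key, in the middle of its valve block. The four units are identical and change places between runs: the letter does not tell the place, this position does. The top is 84 mm above the bench when the key is out, about 78.5 mm when latched in, 74.8 mm when pushed fully home.
- key_a (a joint): travel of this key (m): 0 out, about 0.0053 latched in, 0.0092 fully home (stop). Damped push-on/push-off latch: a key that is out gives from about 3 N, 2 mm for each further newton (more if pushed fast); beyond about 7 mm it catches and stays in. The latched key does not give below about 5.5 N; pushed fully home (8 to 13 N) and let go, it springs out.
- key_b_top (a point): centre of the flat top (34 mm along the manifold's x, 27 mm along y) of one grey push key, in the middle of its valve block. The four units are identical and change places between runs: the letter does not tell the place, this position does. The top is 84 mm above the bench when the key is out, about 78.5 mm when latched in, 74.8 mm when pushed fully home.
- key_b (a joint): travel of this key (m): 0 out, about 0.0053 latched in, 0.0092 fully home (stop). Damped push-on/push-off latch: a key that is out gives from about 3 N, 2 mm for each further newton (more if pushed fast); beyond about 7 mm it catches and stays in. The latched key does not give below about 5.5 N; pushed fully home (8 to 13 N) and let go, it springs out.
- key_c_top (a point): centre of the flat top (34 mm along the manifold's x, 27 mm along y) of one grey push key, in the middle of its valve block. The four units are identical and change places between runs: the letter does not tell the place, this position does. The top is 84 mm above the bench when the key is out, about 78.5 mm when latched in, 74.8 mm when pushed fully home.
- key_c (a joint): travel of this key (m): 0 out, about 0.0053 latched in, 0.0092 fully home (stop). Damped push-on/push-off latch: a key that is out gives from about 3 N, 2 mm for each further newton (more if pushed fast); beyond about 7 mm it catches and stays in. The latched key does not give below about 5.5 N; pushed fully home (8 to 13 N) and let go, it springs out.
- key_d_top (a point): centre of the flat top (34 mm along the manifold's x, 27 mm along y) of one grey push key, in the middle of its valve block. The four units are identical and change places between runs: the letter does not tell the place, this position does. The top is 84 mm above the bench when the key is out, about 78.5 mm when latched in, 74.8 mm when pushed fully home.
- key_d (a joint): travel of this key (m): 0 out, about 0.0053 latched in, 0.0092 fully home (stop). Damped push-on/push-off latch: a key that is out gives from about 3 N, 2 mm for each further newton (more if pushed fast); beyond about 7 mm it catches and stays in. The latched key does not give below about 5.5 N; pushed fully home (8 to 13 N) and let go, it springs out.
- hex_key: loose black hex key, 30 x 92 x 5 mm, lying on the front strip of the base board; origin at its underside. To be left alone.
- brush_0: loose thin artist's brush, 192 mm long, lying in front of the manifold; origin at its underside. To be left alone.
- paint_tub: loose small paint tub with lid, 61 x 54 x 30 mm, behind the manifold; origin at its underside. To be left alone.
- sanding_block: loose brown sanding block, 112 x 64 x 32 mm, behind the manifold; origin at its underside. To be left alone.
- cutter: loose yellow snap-off cutter, 192 x 26 x 20 mm, right of the manifold; origin at its underside. To be left alone.
- jam_jar: loose open glass jar, 69 mm across, 80 mm high, left of the manifold; origin at its underside. To be left alone.
- gingham_lid: loose tin jar lid, 70 mm across, 13 mm high, left of the manifold; origin at its underside. To be left alone.

How it is judged:
By the outcome, as a careful person would: the job done as asked, in the order asked, and still so for the second after the job is handed in, with the robot touching nothing.
It also fails if it takes over 51 s, if anything falls off the work surface, if the arm or the gripper's body presses on something with over 40 N, if the wrist force passes 120 N, or if a joint passes its speed limit or range.

## Working session

There is one attempt and no reset: what is moved stays moved. The work goes in short steps, Python scripts to look and compute and a tool call to move; the robot and the scene stay as the last step left them, time stands still between calls to the robot, and variables do not carry over. Pictures are saved under pics/ and viewed, at most 10 in all, crops included, and the job is handed in when it is done.

Besides the shell and the picture viewer there is one more tool, called after "Call:" in YAML: its name, and indented under it one key for each argument. jog_arm: Moves the arm, as the interface text tells. Its arguments: {"type":"object","properties":{"deltas":{"type":"array","items":{"type":"object","properties":{"gripper":{"type":"number"},"offset":{"type":"array","items":{"type":"number"}},"rotation":{"type":"array","items":{"type":"number"}}}}},"newtons":{"type":"number"}},"required":["deltas"]}

```bash
ls; mkdir -p pics; python3 - <<'E'
from workcell import manip, imaging
import cv2
for n in("top","scene"):
    cv2.imwrite(f"pics/{n}0.png",imaging.camera(n)); m=imaging.camera_model(n); print(m)
o=manip.get_obs(); print(o, manip.finger_overhang)
E
```

```text
pics
{'camera_matrix': array([[516.48900824,   0.        , 326.98423171],
       [  0.        , 516.48900824, 199.51623708],
       [  0.        ,   0.        ,   1.        ]]), 'world_to_cam': array([[ 0.00734215, -0.99964237, -0.02571425,  0.06084919],
       [ 0.9955754 ,  0.00489844,  0.09383829, -0.57114462],
       [-0.09367877, -0.02628945,  0.99525532, -1.21311203],
       [ 0.        ,  0.        ,  0.        ,  1.        ]])}
{'camera_matrix': array([[489.65992789,   0.        , 319.63786106],
       [  0.        , 489.65992789, 215.06722468],
       [  0.        ,   0.        ,   1.        ]]), 'world_to_cam': array([[ 0.765288  , -0.64346857, -0.01680717, -0.41958336],
       [ 0.37702524,  0.42693378,  0.82193644, -0.30882844],
       [-0.52171472, -0.63535482,  0.56933119, -1.04084432],
       [ 0.        ,  0.        ,  0.        ,  1.        ]])}
{'clock': 0.1, 'joint_pos': array([-1.1775705 ,  0.33279721, -0.06468352,  1.46083325,  0.02158811,
        1.34992055, -0.08851071]), 'joint_velocities': array([ 0.00029882,  0.00018609,  0.00054505, -0.00132123,  0.00038048,
        0.00194272, -0.00058209]), 'tau': array([ 1.59052746e-03, -6.26742911e+01,  4.93608462e-02, -3.92429030e+01,
        1.62790040e-02,  6.98771066e-03,  1.57701589e-05]), 'position': array([0.25234503, 0.57144473, 0.2416141 ]), 'ee_rot': array([ 2.06423155e-01,  9.78462611e-01, -6.22968439e-04, -1.05254914e-04]), 'ft_force': array([-0.3940911 , -0.11912172, -0.2293183 ]), 'torque': array([ 0.02056065, -0.01453477,  0.02885704]), 'grasp_force': 0.0, 'grip_width': 1.0035361082191698} 0.011
```

View pics/top0.png

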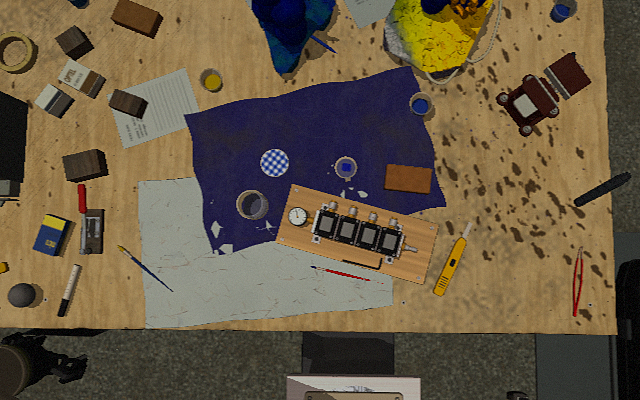

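View pics/scene0.png

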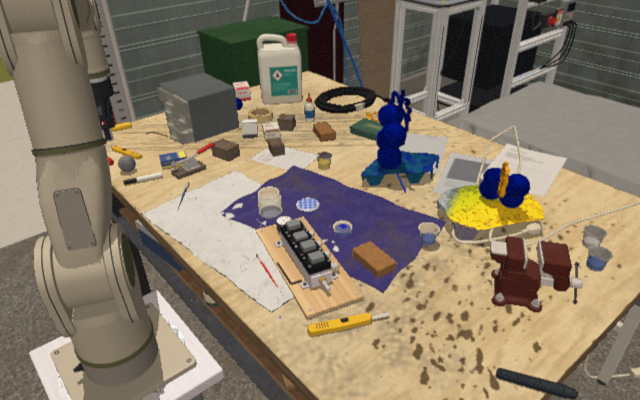

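Top view: the manifold runs from the gauge (297,215) to the right end (405,240), with keys near (327,222), (348,229), (369,236), (390,241). I'll crop in closer.

```bash
python3 - <<'E'
import cv2,numpy as np
a=cv2.imread("pics/top0.png")[195:265,280:425]
b=cv2.imread("pics/scene0.png")[210:310,255:355]
a=cv2.resize(a,None,fx=5,fy=5,interpolation=cv2.INTER_CUBIC)
cv2.imwrite("pics/top0c.png",cv2.convertScaleAbs(a,alpha=1.8))
b=cv2.resize(b,None,fx=6,fy=6,interpolation=cv2.INTER_CUBIC)
cv2.imwrite("pics/scene0c.png",cv2.convertScaleAbs(b,alpha=1.8))
E
```

```text
(no output)
```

View pics/top0c.png

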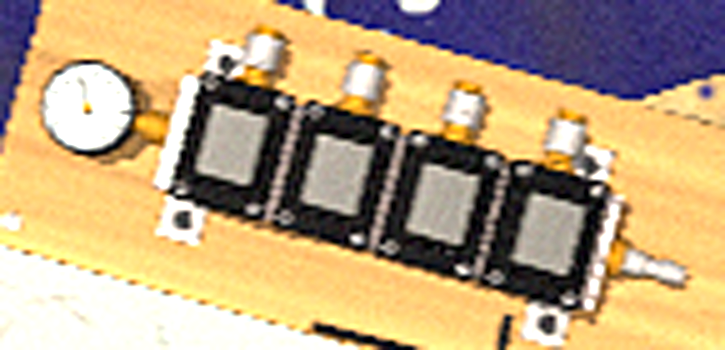

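View pics/scene0c.png

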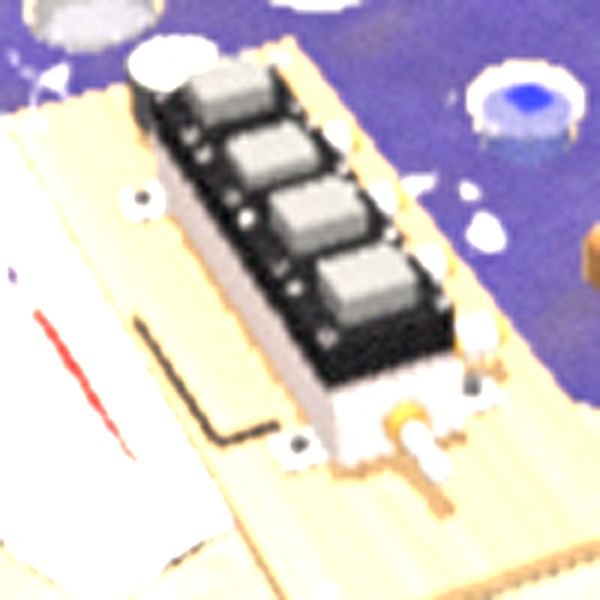

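The crops show four grey keys in the top view at crop pixels (232,145), (336,172), (443,203) and (548,233), divided by 5 from (280,195). The scene view suggests that the second from the left stands lower. Next I'll find the centres.

```bash
cat > h.py <<'E'
import numpy as np,cv2
from workcell import imaging,manip
from scipy.spatial.transform import Rotation as R
def ray(n,uv,z):
    m=imaging.camera_model(n);K=m["camera_matrix"];T=m["world_to_cam"];r=T[:3,:3].T;c=-r@T[:3,3]
    d=np.linalg.inv(K)@[uv[0],uv[1],1]; d=r@[d[0],-d[1],-d[2]]
    return c+d*(z-c[2])/d[2]
E
python3 - <<'E'
from h import *
a=cv2.imread("pics/top0.png");g=cv2.resize(a[195:265,280:425],None,fx=5,fy=5,interpolation=cv2.INTER_CUBIC)
hsv=cv2.cvtColor(g,cv2.COLOR_BGR2HSV)
m=((hsv[...,1]<50)&(hsv[...,2]>60)&(hsv[...,2]<130)).astype(np.uint8)
m=cv2.morphologyEx(m,cv2.MORPH_OPEN,np.ones((15,15)))
P=[]
for c in cv2.findContours(m,0,2)[0]:
    if cv2.contourArea(c)<1500: continue
    r=cv2.minAreaRect(c); u=(np.array(r[0])+.5)/5-.5+[280,195]; p=ray("top",u,.0825); P.append(p); print(r,u,p)
P=np.array(sorted(P,key=lambda p:-p[1]))[:,:2]
d=P[0]-P[-1]; L=np.linalg.norm(d); yaw=np.arctan2(-d[0],d[1]); print("len",L,"yaw",np.degrees(yaw))
c=P.mean(0); e=d/L
K=[c+e*s for s in(.075,.025,-.025,-.075)]; print(np.round(K,4))
o=manip.get_obs(); Rt=R.from_quat(o["ee_rot"]); print(Rt.as_matrix().round(3))
for k in K: print(Rt.inv().apply(np.r_[k,.2]-o["position"]).round(4))
E
```

```text
((548.620849609375, 233.48788452148438), (59.7935676574707, 72.21857452392578), 14.826478958129883) [389.32416992 241.2975769 ] [ 0.47098324 -0.07942746  0.0825    ]
((442.59234619140625, 203.66152954101562), (59.0260009765625, 73.23434448242188), 15.255118370056152) [368.11846924 235.33230591] [ 0.48418092 -0.03135066  0.0825    ]
((336.00030517578125, 173.94879150390625), (59.088497161865234, 72.22755432128906), 14.38139533996582) [346.80006104 229.3897583 ] [0.49738156 0.01718824 0.0825    ]
((230.58319091796875, 143.84779357910156), (58.35153579711914, 72.27681732177734), 14.620874404907227) [325.71663818 223.36955872] [0.51081954 0.0653991  0.0825    ]
len 0.15020540675764604 yaw -15.37955910154072
[[ 0.5107  0.0653]
 [ 0.4975  0.0171]
 [ 0.4842 -0.0312]
 [ 0.471  -0.0794]]
[[-0.915  0.404 -0.   ]
 [ 0.404  0.915 -0.001]
 [-0.    -0.001 -1.   ]]
[-0.4408 -0.3586  0.0421]
[-0.4482 -0.4081  0.0422]
[-0.4555 -0.4575  0.0422]
[-0.4629 -0.507   0.0423]
```

Call:
jog_arm:
  deltas:
    - {"gripper":0,"offset":[0,0,0],"rotation":[0,0,-8.4]}
    - {"gripper":0,"offset":[0,0,0],"rotation":[0,0,0]}
  newtons: 20

```text
clock: 0.3
position: [0.2524, 0.5716, 0.2419]
ee_rot: [0.133, 0.991, -0.0, -0.0]
ft_force: [0.7, -0.2, -0.2]
grip_width: 0.691
grasp_force: 0.0
```

```bash
cat > k.py <<'E'
from h import *
K=np.array([[.5107,.0653],[.4975,.0171],[.4842,-.0312],[.471,-.0794]])
o=manip.get_obs(); Rt=R.from_quat(o["ee_rot"]); y=Rt.as_matrix()[:,1]
print("t",o["clock"],"pos",o["position"].round(4),"tip z",(o["position"][2]-.011).round(4),"F",o["ft_force"].round(2),"grip",round(o["grip_width"],3))
print("yawy",np.degrees(np.arctan2(y[1],y[0])).round(2), "zaxis",Rt.as_matrix()[:,2].round(4))
for k in K: print(Rt.inv().apply(np.r_[k,.115]-o["position"]).round(4))
E
python3 k.py
```

```text
t 0.3 pos [0.2524 0.5716 0.2419] tip z 0.2309 F [ 0.66 -0.24 -0.16] grip 0.691
yawy 74.73 zaxis [-4.e-04 -7.e-04 -1.e+00]
[-0.3825 -0.4203  0.1271]
[-0.3825 -0.4703  0.1272]
[-0.3824 -0.5204  0.1272]
[-0.3823 -0.5703  0.1272]
```

Call:
jog_arm:
  deltas:
    - {"gripper":0,"offset":[-0.02,-0.022,0.004],"rotation":[0,0,0]}
    - {"gripper":0,"offset":[-0.02,-0.022,0.004],"rotation":[0,0,0]}
    - {"gripper":0,"offset":[-0.02,-0.022,0.004],"rotation":[0,0,0]}
    - {"gripper":0,"offset":[-0.02,-0.022,0.004],"rotation":[0,0,0]}
    - {"gripper":0,"offset":[-0.02,-0.022,0.004],"rotation":[0,0,0]}
    - {"gripper":0,"offset":[-0.02,-0.022,0.004],"rotation":[0,0,0]}
    - {"gripper":0,"offset":[-0.02,-0.022,0.004],"rotation":[0,0,0]}
    - {"gripper":0,"offset":[-0.02,-0.022,0.004],"rotation":[0,0,0]}
    - {"gripper":0,"offset":[-0.02,-0.022,0.004],"rotation":[0,0,0]}
    - {"gripper":0,"offset":[-0.02,-0.022,0.004],"rotation":[0,0,0]}
    - {"gripper":0,"offset":[-0.02,-0.022,0.004],"rotation":[0,0,0]}
    - {"gripper":0,"offset":[-0.02,-0.022,0.004],"rotation":[0,0,0]}
    - {"gripper":0,"offset":[-0.02,-0.022,0.004],"rotation":[0,0,0]}
    - {"gripper":0,"offset":[-0.02,-0.022,0.004],"rotation":[0,0,0]}
    - {"gripper":0,"offset":[-0.02,-0.022,0.004],"rotation":[0,0,0]}
    - {"gripper":0,"offset":[-0.02,-0.022,0.004],"rotation":[0,0,0]}
    - {"gripper":0,"offset":[-0.02,-0.022,0.004],"rotation":[0,0,0]}
    - {"gripper":0,"offset":[-0.02,-0.022,0.004],"rotation":[0,0,0]}
    - {"gripper":0,"offset":[-0.02,-0.02,0.004],"rotation":[0,0,0]}
    - {"gripper":0,"offset":[0,0,0],"rotation":[0,0,0]}

```text
clock: 2.3
position: [0.509, 0.0657, 0.1658]
ee_rot: [0.139, 0.99, -0.001, 0.0]
ft_force: [-0.8, 0.2, -0.4]
grip_width: -0.003
grasp_force: 0.0
```

```bash
python3 k.py
```

```text
t 2.3 pos [0.509  0.0657 0.1658] tip z 0.1548 F [-0.84  0.17 -0.37] grip -0.003
yawy 74.03 zaxis [-2.0e-04 -1.5e-03 -1.0e+00]
[-0.0017  0.0002  0.0508]
[-0.0023 -0.0498  0.0509]
[-0.0028 -0.0999  0.0509]
[-0.0033 -0.1499  0.051 ]
```

Call:
jog_arm:
  deltas:
    - {"gripper":0,"offset":[-0.002,0,0.015],"rotation":[0,0,-0.6]}
    - {"gripper":0,"offset":[0,0,0.02],"rotation":[0,0,0]}
    - {"gripper":0,"offset":[0,0,0.015],"rotation":[0,0,0]}
    - {"gripper":0,"offset":[0,0,0.005],"rotation":[0,0,0]}
    - {"gripper":0,"offset":[0,0,0],"rotation":[0,0,0]}
    - {"gripper":0,"offset":[0,0,0],"rotation":[0,0,0]}

```text
clock: 2.9
position: [0.5104, 0.0695, 0.112]
ee_rot: [0.129, 0.992, 0.0, 0.0]
ft_force: [0.1, -0.2, 0.2]
grip_width: -0.001
grasp_force: 0.0
```

```bash
python3 k.py; python3 - <<'E'
from h import *
b=imaging.camera("scene")[170:320,235:385]
cv2.imwrite("pics/s1.png",cv2.convertScaleAbs(cv2.resize(b,None,fx=4,fy=4,interpolation=cv2.INTER_CUBIC),alpha=1.6))
E
```

```text
t 2.9 pos [0.5104 0.0695 0.112 ] tip z 0.101 F [ 0.1  -0.2   0.17] grip -0.001
yawy 75.13 zaxis [ 8.e-04  4.e-04 -1.e+00]
[-0.0014 -0.004  -0.003 ]
[-0.001  -0.0539 -0.003 ]
[-0.0005 -0.104  -0.0031]
[-0.0002 -0.154  -0.0031]
```

View pics/s1.png

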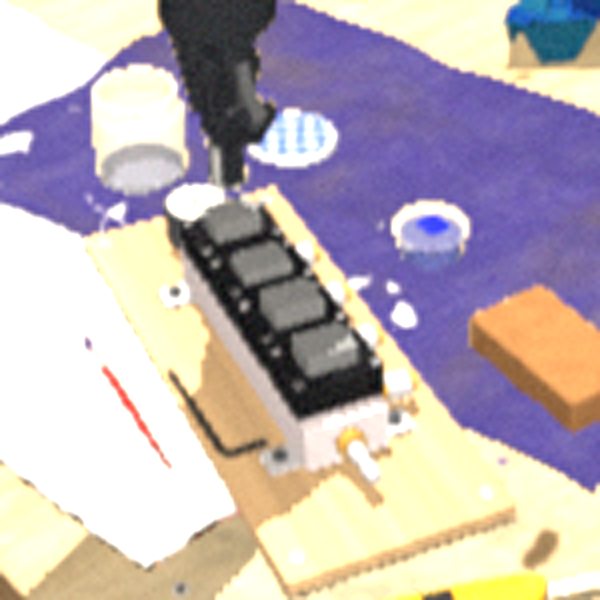

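The closed fingertips hang just above key 1, at crop pixel (233,185). I'll correct the 4 mm in y and go down gently.

Call:
jog_arm:
  deltas:
    - {"gripper":0,"offset":[-0.001,-0.004,0.004],"rotation":[0,0,0.3]}
    - {"gripper":0,"offset":[0,0,0.004],"rotation":[0,0,0]}
    - {"gripper":0,"offset":[0,0,0.003],"rotation":[0,0,0]}
    - {"gripper":0,"offset":[0,0,0.002],"rotation":[0,0,0]}
    - {"gripper":0,"offset":[0,0,0],"rotation":[0,0,0]}
    - {"gripper":0,"offset":[0,0,0],"rotation":[0,0,0]}

```text
clock: 3.55
position: [0.51, 0.0651, 0.0983]
ee_rot: [0.132, 0.991, 0.0, -0.0]
ft_force: [0.5, 0.6, -0.2]
grip_width: 0.001
grasp_force: 0.0
```

```bash
python3 k.py
```

```text
t 3.55 pos [0.51   0.0651 0.0983] tip z 0.0873 F [ 0.47  0.59 -0.18] grip 0.001
yawy 74.88 zaxis [-0.e+00  1.e-04 -1.e+00]
[-0.0006  0.0004 -0.0167]
[-0.0004 -0.0496 -0.0167]
[-0.0002 -0.0997 -0.0167]
[-0.     -0.1497 -0.0167]
```

Call:
jog_arm:
  deltas:
    - {"offset":[0,0,0.001]}
    - {"offset":[0,0,0.001]}
    - {"offset":[0,0,0.001]}
    - {"offset":[0,0,0]}
    - {"offset":[0,0,0]}

```text
schema error: expected keys gripper, offset, rotation
```

Call:
jog_arm:
  deltas:
    - {"gripper":0,"rotation":[0,0,0],"offset":[0,0,0.001]}
    - {"gripper":0,"rotation":[0,0,0],"offset":[0,0,0.001]}
    - {"gripper":0,"rotation":[0,0,0],"offset":[0,0,0.001]}
    - {"gripper":0,"rotation":[0,0,0],"offset":[0,0,0]}
    - {"gripper":0,"rotation":[0,0,0],"offset":[0,0,0]}

```text
clock: 4.05
position: [0.51, 0.0651, 0.0953]
ee_rot: [0.132, 0.991, 0.0, -0.0]
ft_force: [-0.7, -0.7, 0.3]
grip_width: 0.004
grasp_force: 0.0
```

Call:
jog_arm:
  deltas:
    - {"gripper":0,"rotation":[0,0,0],"offset":[0,0,0.0005]}
    - {"gripper":0,"rotation":[0,0,0],"offset":[0,0,0.0005]}
    - {"gripper":0,"rotation":[0,0,0],"offset":[0,0,0]}
    - {"gripper":0,"rotation":[0,0,0],"offset":[0,0,0]}

```text
clock: 4.45
position: [0.51, 0.065, 0.0944]
ee_rot: [0.132, 0.991, 0.0, 0.0]
ft_force: [-1.9, 0.2, 4.0]
grip_width: 0.001
grasp_force: 1.7
```

Key 1 touches at 84 mm, so it is out. On to key 2.

Call:
jog_arm:
  deltas:
    - {"gripper":0,"rotation":[0,0,0],"offset":[0,0,-0.005]}
    - {"gripper":0,"rotation":[0,0,0],"offset":[0,0,-0.01]}
    - {"gripper":0,"rotation":[0,0,0],"offset":[0,-0.01,0]}
    - {"gripper":0,"rotation":[0,0,0],"offset":[0,-0.015,0]}
    - {"gripper":0,"rotation":[0,0,0],"offset":[0,-0.015,0]}
    - {"gripper":0,"rotation":[0,0,0],"offset":[0,-0.01,0]}
    - {"gripper":0,"rotation":[0,0,0],"offset":[0,0,0]}
    - {"gripper":0,"rotation":[0,0,0],"offset":[0,0,0.005]}
    - {"gripper":0,"rotation":[0,0,0],"offset":[0,0,0.004]}
    - {"gripper":0,"rotation":[0,0,0],"offset":[0,0,0.003]}
    - {"gripper":0,"rotation":[0,0,0],"offset":[0,0,0.001]}
    - {"gripper":0,"rotation":[0,0,0],"offset":[0,0,0.001]}
    - {"gripper":0,"rotation":[0,0,0],"offset":[0,0,0]}
    - {"gripper":0,"rotation":[0,0,0],"offset":[0,0,0]}

```text
clock: 5.85
position: [0.497, 0.0168, 0.0954]
ee_rot: [0.132, 0.991, 0.0, 0.0]
ft_force: [-0.1, -0.4, 0.1]
grip_width: 0.002
grasp_force: 0.0
```

```bash
python3 k.py
```

```text
t 5.85 pos [0.497  0.0168 0.0954] tip z 0.0844 F [-0.1  -0.44  0.08] grip 0.002
yawy 74.88 zaxis [ 2.e-04  1.e-04 -1.e+00]
[-0.0005  0.0503 -0.0196]
[-0.0004  0.0004 -0.0196]
[-0.0001 -0.0497 -0.0196]
[ 0.     -0.0997 -0.0196]
```

Call:
jog_arm:
  deltas:
    - {"gripper":0,"rotation":[0,0,0],"offset":[0,0,0.0005]}
    - {"gripper":0,"rotation":[0,0,0],"offset":[0,0,0.0005]}
    - {"gripper":0,"rotation":[0,0,0],"offset":[0,0,0]}
    - {"gripper":0,"rotation":[0,0,0],"offset":[0,0,0]}

```text
clock: 6.25
position: [0.4969, 0.0168, 0.0943]
ee_rot: [0.132, 0.991, 0.0, -0.0]
ft_force: [-0.4, 0.6, -1.0]
grip_width: -0.0
grasp_force: 0.0
```

Call:
jog_arm:
  deltas:
    - {"gripper":0,"rotation":[0,0,0],"offset":[0,0,0.0005]}
    - {"gripper":0,"rotation":[0,0,0],"offset":[0,0,0.0005]}
    - {"gripper":0,"rotation":[0,0,0],"offset":[0,0,0]}
    - {"gripper":0,"rotation":[0,0,0],"offset":[0,0,0]}

```text
clock: 6.65
position: [0.4969, 0.0168, 0.0933]
ee_rot: [0.132, 0.991, 0.0, -0.0]
ft_force: [0.0, -0.6, -0.5]
grip_width: -0.001
grasp_force: 0.0
```

Call:
jog_arm:
  deltas:
    - {"gripper":0,"rotation":[0,0,0],"offset":[0,0,0.001]}
    - {"gripper":0,"rotation":[0,0,0],"offset":[0,0,0.001]}
    - {"gripper":0,"rotation":[0,0,0],"offset":[0,0,0.001]}
    - {"gripper":0,"rotation":[0,0,0],"offset":[0,0,0]}
    - {"gripper":0,"rotation":[0,0,0],"offset":[0,0,0]}

```text
clock: 7.15
position: [0.4969, 0.0168, 0.0903]
ee_rot: [0.132, 0.991, 0.0, -0.0]
ft_force: [0.8, 0.6, -0.8]
grip_width: -0.001
grasp_force: 0.0
```

Tip at 79.3 mm and still free. From here I'll take tiny steps.

Call:
jog_arm:
  deltas:
    - {"gripper":0,"rotation":[0,0,0],"offset":[0,0,0.0003]}
    - {"gripper":0,"rotation":[0,0,0],"offset":[0,0,0.0003]}
    - {"gripper":0,"rotation":[0,0,0],"offset":[0,0,0]}
    - {"gripper":0,"rotation":[0,0,0],"offset":[0,0,0]}

```text
clock: 7.55
position: [0.497, 0.0168, 0.0898]
ee_rot: [0.132, 0.991, 0.0, 0.0]
ft_force: [-0.6, 0.4, 1.7]
grip_width: -0.003
grasp_force: 0.8
```

Call:
jog_arm:
  deltas:
    - {"gripper":0,"rotation":[0,0,0],"offset":[0,0,0.0001]}
    - {"gripper":0,"rotation":[0,0,0],"offset":[0,0,0]}
    - {"gripper":0,"rotation":[0,0,0],"offset":[0,0,0]}

```text
clock: 7.85
position: [0.497, 0.0168, 0.0898]
ee_rot: [0.132, 0.991, 0.0, 0.0]
ft_force: [-1.7, -0.2, 5.1]
grip_width: -0.0
grasp_force: 2.2
```

Key 2 is felt at 78.8 mm, stiff, so it is the latched one. On to key 3.

Call:
jog_arm:
  deltas:
    - {"gripper":0,"rotation":[0,0,0],"offset":[0,0,-0.006]}
    - {"gripper":0,"rotation":[0,0,0],"offset":[0,0,-0.015]}
    - {"gripper":0,"rotation":[0,0,0],"offset":[0,-0.01,0]}
    - {"gripper":0,"rotation":[0,0,0],"offset":[0,-0.015,0]}
    - {"gripper":0,"rotation":[0,0,0],"offset":[0,-0.015,0]}
    - {"gripper":0,"rotation":[0,0,0],"offset":[0,-0.01,0]}
    - {"gripper":0,"rotation":[0,0,0],"offset":[0,0,0]}
    - {"gripper":0,"rotation":[0,0,0],"offset":[0,0,0.006]}
    - {"gripper":0,"rotation":[0,0,0],"offset":[0,0,0.004]}
    - {"gripper":0,"rotation":[0,0,0],"offset":[0,0,0.003]}
    - {"gripper":0,"rotation":[0,0,0],"offset":[0,0,0.001]}
    - {"gripper":0,"rotation":[0,0,0],"offset":[0,0,0.001]}
    - {"gripper":0,"rotation":[0,0,0],"offset":[0,0,0]}
    - {"gripper":0,"rotation":[0,0,0],"offset":[0,0,0]}

```text
clock: 9.25
position: [0.484, -0.0314, 0.0957]
ee_rot: [0.132, 0.991, 0.0, 0.0]
ft_force: [-0.2, -0.0, -0.5]
grip_width: 0.002
grasp_force: 0.0
```

```bash
python3 k.py
```

```text
t 9.25 pos [ 0.484  -0.0314  0.0957] tip z 0.0847 F [-0.22 -0.02 -0.46] grip 0.002
yawy 74.88 zaxis [ 2.e-04  1.e-04 -1.e+00]
[-0.0005  0.1004 -0.0193]
[-0.0004  0.0504 -0.0193]
[-0.0001  0.0003 -0.0193]
[ 0.     -0.0497 -0.0193]
```

Call:
jog_arm:
  deltas:
    - {"gripper":0,"rotation":[0,0,0],"offset":[0,0,0.0005]}
    - {"gripper":0,"rotation":[0,0,0],"offset":[0,0,0.0005]}
    - {"gripper":0,"rotation":[0,0,0],"offset":[0,0,0.0003]}
    - {"gripper":0,"rotation":[0,0,0],"offset":[0,0,0]}
    - {"gripper":0,"rotation":[0,0,0],"offset":[0,0,0]}

```text
clock: 9.75
position: [0.4841, -0.0315, 0.0945]
ee_rot: [0.132, 0.991, 0.0, 0.0]
ft_force: [-1.1, 0.3, 3.0]
grip_width: -0.002
grasp_force: 1.7
```

Key 3 is out. On to key 4.

Call:
jog_arm:
  deltas:
    - {"gripper":0,"rotation":[0,0,0],"offset":[0,0,-0.005]}
    - {"gripper":0,"rotation":[0,0,0],"offset":[0,0,-0.01]}
    - {"gripper":0,"rotation":[0,0,0],"offset":[0,-0.01,0]}
    - {"gripper":0,"rotation":[0,0,0],"offset":[0,-0.015,0]}
    - {"gripper":0,"rotation":[0,0,0],"offset":[0,-0.015,0]}
    - {"gripper":0,"rotation":[0,0,0],"offset":[0,-0.01,0]}
    - {"gripper":0,"rotation":[0,0,0],"offset":[0,0,0]}
    - {"gripper":0,"rotation":[0,0,0],"offset":[0,0,0.005]}
    - {"gripper":0,"rotation":[0,0,0],"offset":[0,0,0.004]}
    - {"gripper":0,"rotation":[0,0,0],"offset":[0,0,0.003]}
    - {"gripper":0,"rotation":[0,0,0],"offset":[0,0,0.001]}
    - {"gripper":0,"rotation":[0,0,0],"offset":[0,0,0.001]}
    - {"gripper":0,"rotation":[0,0,0],"offset":[0,0,0]}
    - {"gripper":0,"rotation":[0,0,0],"offset":[0,0,0]}

```text
clock: 11.15
position: [0.471, -0.0797, 0.0954]
ee_rot: [0.132, 0.991, 0.0, 0.0]
ft_force: [0.4, 0.6, -0.2]
grip_width: -0.002
grasp_force: 0.0
```

Call:
jog_arm:
  deltas:
    - {"gripper":0,"rotation":[0,0,0],"offset":[0,0,0.0005]}
    - {"gripper":0,"rotation":[0,0,0],"offset":[0,0,0.0005]}
    - {"gripper":0,"rotation":[0,0,0],"offset":[0,0,0]}
    - {"gripper":0,"rotation":[0,0,0],"offset":[0,0,0]}

```text
clock: 11.55
position: [0.471, -0.0798, 0.0944]
ee_rot: [0.132, 0.991, 0.0, 0.0]
ft_force: [-1.4, 0.5, 2.9]
grip_width: 0.001
grasp_force: 1.7
```

Key 4 is out. Back to key 2, over the keys.

Call:
jog_arm:
  deltas:
    - {"gripper":0,"rotation":[0,0,0],"offset":[0,0,-0.005]}
    - {"gripper":0,"rotation":[0,0,0],"offset":[0,0,-0.015]}
    - {"gripper":0,"rotation":[0,0,0],"offset":[0,0.01,0]}
    - {"gripper":0,"rotation":[0,0,0],"offset":[0,0.02,0]}
    - {"gripper":0,"rotation":[0,0,0],"offset":[0,0.02,0]}
    - {"gripper":0,"rotation":[0,0,0],"offset":[0,0.02,0]}
    - {"gripper":0,"rotation":[0,0,0],"offset":[0,0.02,0]}
    - {"gripper":0,"rotation":[0,0,0],"offset":[0,0.01,0]}
    - {"gripper":0,"rotation":[0,0,0],"offset":[0,0,0]}
    - {"gripper":0,"rotation":[0,0,0],"offset":[0,0,0]}
    - {"gripper":0,"rotation":[0,0,0],"offset":[0,0,0.008]}
    - {"gripper":0,"rotation":[0,0,0],"offset":[0,0,0.008]}
    - {"gripper":0,"rotation":[0,0,0],"offset":[0,0,0.004]}
    - {"gripper":0,"rotation":[0,0,0],"offset":[0,0,0.002]}
    - {"gripper":0,"rotation":[0,0,0],"offset":[0,0,0.001]}
    - {"gripper":0,"rotation":[0,0,0],"offset":[0,0,0]}
    - {"gripper":0,"rotation":[0,0,0],"offset":[0,0,0]}

```text
clock: 13.25
position: [0.4971, 0.0168, 0.0915]
ee_rot: [0.132, 0.991, 0.0, 0.0]
ft_force: [1.0, -0.3, 0.1]
grip_width: -0.004
grasp_force: 0.0
```

```bash
python3 k.py
```

```text
t 13.25 pos [0.4971 0.0168 0.0915] tip z 0.0805 F [ 1.02 -0.25  0.08] grip -0.004
yawy 74.87 zaxis [ 4.e-04  2.e-04 -1.e+00]
[-0.0004  0.0504 -0.0235]
[-0.0003  0.0004 -0.0235]
[-0.     -0.0497 -0.0235]
[ 0.0001 -0.0996 -0.0235]
```

Call:
jog_arm:
  deltas:
    - {"gripper":0,"rotation":[0,0,0],"offset":[0,0,0.001]}
    - {"gripper":0,"rotation":[0,0,0],"offset":[0,0,0.001]}
    - {"gripper":0,"rotation":[0,0,0],"offset":[0,0,0.001]}
    - {"gripper":0,"rotation":[0,0,0],"offset":[0,0,0.001]}
    - {"gripper":0,"rotation":[0,0,0],"offset":[0,0,0.0008]}
    - {"gripper":0,"rotation":[0,0,0],"offset":[0,0,0]}
    - {"gripper":0,"rotation":[0,0,0],"offset":[0,0,0]}

```text
clock: 13.95
position: [0.4972, 0.0168, 0.087]
ee_rot: [0.132, 0.991, 0.0, 0.0]
ft_force: [-2.5, -0.6, 6.7]
grip_width: 0.001
grasp_force: 3.5
```

Call:
jog_arm:
  deltas:
    - {"gripper":0,"rotation":[0,0,0],"offset":[0,0,0.0004]}
    - {"gripper":0,"rotation":[0,0,0],"offset":[0,0,0.0004]}
    - {"gripper":0,"rotation":[0,0,0],"offset":[0,0,0]}
    - {"gripper":0,"rotation":[0,0,0],"offset":[0,0,0]}

```text
clock: 14.35
position: [0.4972, 0.0168, 0.0863]
ee_rot: [0.132, 0.991, 0.0, 0.0]
ft_force: [-2.0, -1.1, 7.0]
grip_width: -0.004
grasp_force: 3.7
```

Call:
jog_arm:
  deltas:
    - {"gripper":0,"rotation":[0,0,0],"offset":[0,0,0.0003]}
    - {"gripper":0,"rotation":[0,0,0],"offset":[0,0,0]}
    - {"gripper":0,"rotation":[0,0,0],"offset":[0,0,0]}

```text
clock: 14.65
position: [0.4972, 0.0168, 0.0861]
ee_rot: [0.132, 0.991, 0.0, 0.0]
ft_force: [-3.6, -0.3, 8.6]
grip_width: 0.002
grasp_force: 4.7
```

Call:
jog_arm:
  deltas:
    - {"gripper":0,"rotation":[0,0,0],"offset":[0,0,0.0002]}
    - {"gripper":0,"rotation":[0,0,0],"offset":[0,0,0]}
    - {"gripper":0,"rotation":[0,0,0],"offset":[0,0,0]}

```text
clock: 14.95
position: [0.4972, 0.0168, 0.0861]
ee_rot: [0.132, 0.991, 0.0, 0.0]
ft_force: [-4.2, -1.2, 11.2]
grip_width: -0.002
grasp_force: 5.7
```

The key is on its stop: 11 N with no more travel. Now I'll release it and lift away.

Call:
jog_arm:
  deltas:
    - {"gripper":0,"rotation":[0,0,0],"offset":[0,0,-0.006]}
    - {"gripper":0,"rotation":[0,0,0],"offset":[0,0,-0.015]}
    - {"gripper":0,"rotation":[0,0,0],"offset":[0,0,-0.03]}
    - {"gripper":0,"rotation":[0,0,0],"offset":[0,0.03,-0.03]}
    - {"gripper":0,"rotation":[0,0,0],"offset":[0,0.03,-0.03]}
    - {"gripper":0,"rotation":[0,0,0],"offset":[0,0.04,-0.02]}
    - {"gripper":0,"rotation":[0,0,0],"offset":[0,0.04,0]}
    - {"gripper":0,"rotation":[0,0,0],"offset":[0,0.04,0]}
    - {"gripper":0,"rotation":[0,0,0],"offset":[0,0.04,0]}
    - {"gripper":0,"rotation":[0,0,0],"offset":[0,0.03,0]}
    - {"gripper":0,"rotation":[0,0,0],"offset":[0,0,0]}
    - {"gripper":0,"rotation":[0,0,0],"offset":[0,0,0]}

```text
clock: 16.15
position: [0.562, 0.2584, 0.2157]
ee_rot: [0.131, 0.991, -0.0, -0.0]
ft_force: [-0.2, -0.8, -0.7]
grip_width: 0.002
grasp_force: 0.0
```

```bash
python3 - <<'E'
from h import *
b=imaging.camera("scene")[210:310,255:355]
cv2.imwrite("pics/s2.png",cv2.convertScaleAbs(cv2.resize(b,None,fx=6,fy=6,interpolation=cv2.INTER_CUBIC),alpha=1.8))
E
```

```text
(no output)
```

View pics/s2.png

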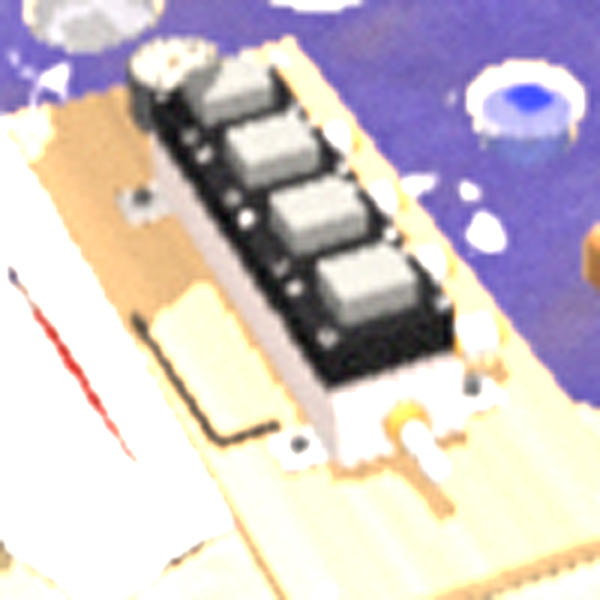

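All four keys now stand out. Key 2, at crop pixel (272,150), is as tall as the others, and nothing else has moved.

```bash
python3 -c "
from workcell import workorder
print(workorder.hand_in())"
```

```text
the job is handed in; nothing more can be done
None
```

I felt all four keys lightly from left to right, and only the second from the gauge end was latched in; I pressed it home and let go, the final picture shows all four standing out, and I handed the job in at about 16 s.

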